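Make up two TIG torch kits and put a mispacked electrode box right

TASK

Make up the two torch kits so that each part lies in its own recess: the orange case gets the red electrode box, the slim pink gas cup and the tall black back cap; the blue case gets the green electrode box, which someone packed into the orange case by mistake, and the wide white gas cup, next to the short back cap that is already right there. Electrode boxes lie flat in the long recess, cups stand upright in the large round socket and caps upright in the small one, all down on the recess floor; the ceramic cups chip easily, so set them down and do not drop them. Leave the short cap, the yellow electrode box and the welded T-piece where they are.

Things in the scene. Friction and masses are not known exactly. Their poses are not given: they have to be found in the camera images.
- case_orange: Fixed open orange case (all sizes in mm). Kit half 141 (x) x 212 (y) x 34 high with hard insert flush to its rim; origin: its underside's centre, x to the lid (lies flat beyond), z up. Centres: long recess 46 (x) x 176 (y), 7 deep, at x -30, y 0; large round cup socket d 46, 16 deep, at x 30, y 55; small cap socket d 36, 16 deep, at x 30, y -55.
- case_blue: Fixed open blue case (mm), same shape, size, origin, axes and recesses as the orange one. Recess floors stand 27 (long) and 18 (round sockets) above the bench, the insert's flat top 34. The empty lid half, 141 x 212 x 34, lies flat on the bench on the +x side; handle and latches stick out up to 26 on the -x side, below the rim.
- pack_red: Flat closed plastic box of tungsten electrodes, red, 160 long (x) x 30 wide (y) x 20 mm high (z), about 0.15 kg. Origin: centre of its underside; x is its long axis, z up. Either way round is the same. Lies flat on the bench between the cases.
- pack_green: Flat closed plastic box of tungsten electrodes, green, 160 long (x) x 30 wide (y) x 20 mm high (z), about 0.15 kg. Origin: centre of its underside; x is its long axis, z up. Either way round is the same. At the start it lies, wrongly, in the long recess of the orange case and stands 13 proud of the insert.
- cup_pink: Slim pink ceramic gas cup (nozzle), standing upright on the bench, mouth up, round about z: collar diameter 22 for the lowest 12, tapering up to height 18, then straight nozzle of diameter 17 up to the total height of 46 mm. About 0.02 kg. Origin: centre of its underside.
- cup_white: Wide white ceramic gas cup, standing upright on the bench, mouth up, round about z: collar diameter 24 for the lowest 12, flaring up to height 18, then straight body of diameter 32 up to the total height of 46 mm. About 0.04 kg. Origin: centre of its underside.
- cap_tall: Tall black plastic torch back cap, standing upright on the bench, round about z: flange diameter 18 for the lowest 7, then straight shaft of diameter 14 up to the total height of 44 mm. About 0.02 kg. Origin: centre of its underside.
- cap_short: Short black back cap, diameter 18 at the foot and 16 above, 24 mm high, already standing in the small round socket of the blue case, 8 proud of the insert; not to be moved. Origin: centre of its underside.
- pack_yellow: Flat closed plastic box of tungsten electrodes, yellow, 160 long (x) x 30 wide (y) x 20 mm high (z), about 0.15 kg. Origin: centre of its underside; x is its long axis, z up. Either way round is the same. Spare stock lying flat on the bench; it belongs to neither kit and stays where it is.
- t_joint: Bystander: welded steel T-piece, base plate 50 (x) x 110 (y) x 5, web 4 thick and 45 mm high along y, loose on the bench, 0.4 kg. Origin: centre of its underside.

How it is judged (in metres and radians):
At the end, for the whole second after the job is handed in: All parts at rest on the floor of their own recess (height within 3 mm): boxes within 12 mm of its centre and 0.15 rad of its length, cups and both caps within 14 mm in case x and y, tilts under 0.1 rad; yellow box and T-piece within 25 mm of their start (x of pack_red in the frame of case_orange between -0.042 and -0.018 m and y of pack_red in the frame of case_orange between -0.012 and 0.012 m and z of pack_red in the frame of case_orange between 0.024 and 0.03 m and angle between the x axis of pack_red and the y axis of case_orange, either way round below 0.15 rad and angle between each of pack_red, pack_green, cup_pink, cup_white, cap_tall, cap_short's own z axis and vertical below 0.1 rad and linear speed of each of pack_red, pack_green, cup_pink, cup_white, cap_tall, cap_short below 0.02 m/s and angular speed of each of pack_red, pack_green, cup_pink, cup_white, cap_tall, cap_short below 0.2 rad/s and x of pack_green in the frame of case_blue between -0.042 and -0.018 m and y of pack_green in the frame of case_blue between -0.012 and 0.012 m and z of pack_green in the frame of case_blue between 0.024 and 0.03 m and angle between the x axis of pack_green and the y axis of case_blue, either way round below 0.15 rad and x of cup_pink in the frame of case_orange between 0.016 and 0.044 m and y of cup_pink in the frame of case_orange between 0.041 and 0.069 m and z of cup_pink in the frame of case_orange between 0.015 and 0.021 m and x of cup_white in the frame of case_blue between 0.016 and 0.044 m and y of cup_white in the frame of case_blue between 0.041 and 0.069 m and z of cup_white in the frame of case_blue between 0.015 and 0.021 m and x of cap_tall in the frame of case_orange between 0.016 and 0.044 m and y of cap_tall in the frame of case_orange between -0.069 and -0.041 m and z of cap_tall in the frame of case_orange between 0.015 and 0.021 m and x of cap_short in the frame of case_blue between 0.016 and 0.044 m and y of cap_short in the frame of case_blue between -0.069 and -0.041 m and z of cap_short in the frame of case_blue between 0.015 and 0.021 m and distance of each of pack_yellow, t_joint from where it was at the start of the episode below 0.025 m); the robot touches nothing.
It fails at once if a ceramic cup is dropped: it falls freely by more than about 25 mm (faster than 0.7 m/s while out of the fingers) ((contact force between cup_pink and the fingers below 0.05 N and linear speed of cup_pink above 0.7 m/s) or (contact force between cup_white and the fingers below 0.05 N and linear speed of cup_white above 0.7 m/s)).
It fails at once if the short back cap, already packed, is knocked over, or lifted or moved by more than 25 mm (angle between cap_short's own z axis and vertical above 0.6 rad or distance of cap_short from where it was at the start of the episode above 0.025 m).
It fails at once if the yellow electrode box or the welded T-piece is moved by more than 25 mm (distance of any of pack_yellow, t_joint from where it was at the start of the episode above 0.025 m).
It also fails if it takes over 117 s, if anything falls off the work surface, if the arm or the gripper's body presses on something with over 40 N, if the wrist force passes 120 N, or if a joint passes its speed limit or range.

ROBOT

A 6-joint arm with a two-finger parallel gripper is mounted at the origin on the work surface. World frame = base frame: x ahead of the robot, y to its left, z up, the work surface at z = 0. Lengths are in mm, angles in degrees, forces in N, time in s.
With the tool pointing down it reaches from about 350 to 975 mm from the base axis. Payload 17.4 kg.
Tool frame: the origin (TCP) lies on the centre line of the jaws, within the pads' length; the fingertips stand 17 mm ahead of it and the grasp point (between the pads) lies 2 mm behind it; z points along the fingers, y is the line along which they close (so a half turn about z gives the same grasp; the last joint's range is limited). The gripper opens to 85 mm and grips with 20 to 120 N. Pads are 22 mm wide; open, the fingers measure 114 mm over their backs; the gripper's body (76 mm by 85 mm) begins 54 mm behind the grasp point. The pads swing forward as they close: fully open they stand 13 mm farther back than shut.
Start: joints at [-68.4, 6.646, 82.598, -0, 90.757, -2.166], TCP at [272.021, -617.768, 248.303] pointing down, gripper open.
Joint ranges: [-162.19, 162.19], [-47.58, 125.68], [4.15, 143.07], [-65.23, 245.23], [0.69, 171.88], [-170.13, 170.13]. Speed limits (degrees/s): [108.29, 108.29, 127.2, 180, 180, 180].

INTERFACE

Orientations are given as a 3x3 rotation matrix whose columns are the frame's x, y, z axes.
In Python, from workcell import * gives the robot as it stands.
- The arm moves only by the tool apply_moves, never from a script. Its argument "plan" is a list of rows, each an object with "delta_pos": the shift along the tool's x, y, z in mm, a list of three; "spin": the turn about the tool's z in degrees; "fingers": the finger opening in mm, from 0 to 85.4. In form: [{"delta_pos": [dx, dy, dz], "spin": spin, "fingers": fingers}, ...]. A call has 1 to 8 rows; each row shifts and turns the commanded pose from where the row before left it, along the tool's axes as they then stand; what a row does not reach is not made up. A row lasts 1/10 s, in which the tool goes at most 50 mm and 8.59 degrees, less where a joint would pass 70% of its speed; a pose out of reach is approached as far as the arm can. A call with a gripper value outside its range is refused whole. The fingers move at their own pace and stop on an object; "squeeze" is the grip in N (left out, the last holds). Time passes only in rows, so rows that do not move let the fingers close. It gives the time, the measured TCP pose, the force, the opening and the grip force at its end, in the units of the state.
- read_state(): the state, without advancing time (a new reading comes with each control period).
- grab_frame(name): name is "scene" or "side" or "wrist"; returns (picture, depth): 420x560x3 uint8, blue, green, red; 420x560 float32, mm along the optical axis (not along the pixel's ray), 0 where there is no reading.
- camera_model(name): a dict with "fx", "fy", "cx", "cy" (pixels), "R" (3x3) and "t" (3): a world point X has camera coordinates R X + t. Camera axes: x right, y down, z forward; pixel columns grow to the right and rows downward; lengths in mm; the calibration is good to about 2 mm. The wrist camera is an equidistant fisheye: a pixel r from the principal point sees the ray r / f radians off the axis. A picture is of the moment at which its call begins: read the wrist's pose just before it. camera_model takes no time and is no camera call; for the wrist camera it gives the pose at the moment of the call.
- finish_job(): hands the job in; it is judged then, once.
The state is a dict: "t": time; "q": joint angles; "qd": joint speeds; "effort": joint torques, N m; "eef_pos": TCP position; "ee_rot": TCP orientation; "wrist_force": force on the tool from outside, world axes, zero at the start; "moment": the same for the moment, N m; "grip_width": opening from 0.0 (shut) to 1.0 (fully open); "grasp_force": force on a finger pad.
Only numpy, scipy, OpenCV 4.12 (cv2) and the standard library are available. Lean on these libraries where they do the work, as an engineer would, in place of code of your own. Each camera call takes 0.05 s, during which the arm holds its last target. There are 200 camera calls.

## Working session

There is one attempt and no reset: what is moved stays moved. The work goes in short steps, Python scripts to look and compute and a tool call to move; the robot and the scene stay as the last step left them, time stands still between calls to the robot, and variables do not carry over. Pictures are saved under pics/ and viewed, at most 14 in all, crops included, and the job is handed in when it is done.

Besides the shell and the picture viewer there is one more tool, called after "Request:" as a command line: name --argument value ..., lists and objects as JSON in quotes. apply_moves: Moves the arm, as the interface text tells. Its arguments: {"type":"object","properties":{"plan":{"type":"array","items":{"type":"object","properties":{"delta_pos":{"type":"array","items":{"type":"number"}},"spin":{"type":"number"},"fingers":{"type":"number"}}}},"squeeze":{"type":"number"}},"required":["plan"]}

```bash
mkdir -p pics; cat > h.py <<'E'
from workcell import *
import numpy as np, cv2
def shot(name,fn):
    m=camera_model(name); im,d=grab_frame(name); cv2.imwrite(f'pics/{fn}.png',im); np.savez(f'pics/{fn}.npz',im=im,d=d,**{k:np.array(m[k]) for k in m if k in('fx','fy','cx','cy','R','t')}); return im,d,m
def load(fn): 
    z=np.load(f'pics/{fn}.npz'); return z['im'],z['d'],z
def world(m,d):
    v,u=np.mgrid[:d.shape[0],:d.shape[1]]
    c=np.stack([(u-m['cx'])/m['fx']*d,(v-m['cy'])/m['fy']*d,d],-1)
    return (c-np.array(m['t']))@np.array(m['R'])
E
python3 - <<'E'
from h import *
print({k:v for k,v in read_state().items() if k in('t','eef_pos','ee_rot')})
for n in('scene','side','wrist'):
    im,d,m=shot(n,n+'0'); print(n,m)
a=cv2.imread('pics/scene0.png');
E
```

```text
{'t': 0.0, 'eef_pos': array([ 271.94398971, -617.61055316,  247.54765385]), 'ee_rot': array([[ 9.15195180e-01,  4.03010671e-01, -4.26226539e-04],
       [ 4.03010894e-01, -9.15194544e-01,  1.07941370e-03],
       [ 4.49350355e-05, -1.15964815e-03, -9.99999327e-01]])}
scene {'fx': 382.6256290587306, 'fy': 382.6256290587306, 'cx': 277.83895985359123, 'cy': 212.71503579533027, 'R': array([[-0.72284942,  0.69075477, -0.01861622],
       [ 0.36667372,  0.36059708, -0.8576247 ],
       [-0.5856954 , -0.62675959, -0.51393901]]), 't': array([ 433.56163383, -150.75675864, 1134.10351271])}
side {'fx': 461.8519281014556, 'fy': 461.8519281014556, 'cx': 275.546530745127, 'cy': 209.93577662373903, 'R': array([[ 0.91012862, -0.41430418,  0.00423692],
       [-0.28325449, -0.62964135, -0.72340768],
       [ 0.30237856,  0.6571939 , -0.69040813]]), 't': array([-557.87607924,  190.22110974,  876.66370824])}
wrist {'fx': 325.19226210127806, 'fy': 325.19226210127806, 'cx': 276.2075273387911, 'cy': 208.0910184690035, 'R': array([[ 0.40361872, -0.91492595, -0.00155999],
       [-0.88177988, -0.38945002,  0.26606939],
       [-0.24404133, -0.10601502, -0.96395262]]), 't': array([-674.6619997 ,  -35.18190318,  378.04051526])}
```

View pics/scene0.png

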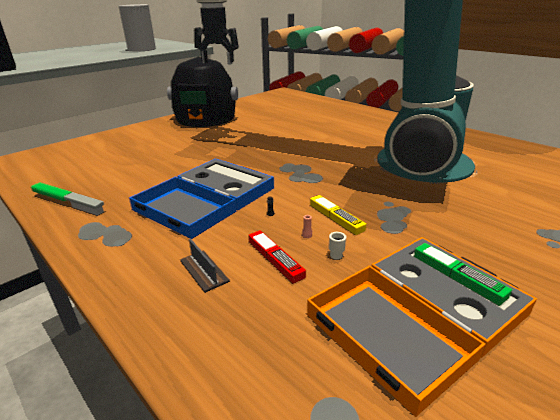

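View pics/side0.png

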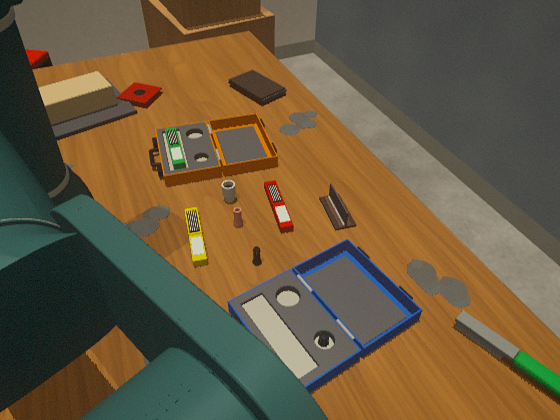

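The scene view shows all parts: blue case around (200,200), orange around (430,320), black cap (270,206), pink cup (307,226), white cup (337,245), red box (277,256), yellow box (338,214) and T-piece (205,262). The side view shows the blue case around (325,310), orange around (215,150), white cup (229,190), pink cup (238,216), cap (257,256), red box (278,206) and yellow box (196,236).

```bash
cat >> h.py <<'E'
def cast(m,px,z):
    px=np.asarray(px,float).reshape(-1,2); R=np.array(m['R']);t=np.array(m['t'])
    r=np.c_[(px[:,0]-m['cx'])/m['fx'],(px[:,1]-m['cy'])/m['fy'],np.ones(len(px))]@R
    C=-R.T@t; return C+r*((z-C[2])/r[:,2])[:,None]
E
python3 - <<'E'
from h import *
for fn in('scene0','side0'):
    im,d,m=load(fn); W=world(m,d); hsv=cv2.cvtColor(im,cv2.COLOR_BGR2HSV); H,S,V=cv2.split(hsv); z=W[...,2]
    tab=(d>0)&(z<110)&(z>-20)&(W[...,0]>250)&(W[...,0]<1050)&(abs(W[...,1])<700)
    print('==',fn,'bench z',np.median(z[tab&(abs(z)<8)]))
    for n,c,zt in(('red',(H<6)|(H>175),20),('yel',(H>24)&(H<34),20),('green',(H>50)&(H<75),47)):
        k=tab&c&(S>150)&(V>70)&(abs(z-zt)<8)
        # grow to pale/dark label: all points at that height near
        p=W[k]; c0=np.median(p[:,:2],0)
        k2=tab&(abs(z-zt)<6)&(np.hypot(W[...,0]-c0[0],W[...,1]-c0[1])<110)
        nn,lab,st,_=cv2.connectedComponentsWithStats((k2).astype(np.uint8))
        l=np.argmax(np.bincount(lab[k&k2],minlength=nn)[1:])+1
        q=W[lab==l][:,:2].astype(np.float32); print(n,k.sum(),cv2.minAreaRect(q),'z',np.median(W[lab==l][:,2]))
    g=(tab&(S<70)&(abs(z-34)<4)).astype(np.uint8)
    cs,h=cv2.findContours(g,cv2.RETR_CCOMP,cv2.CHAIN_APPROX_NONE)
    for c,hh in zip(cs,h[0]):
        a=cv2.contourArea(c)
        if a>40:
            p=cast(m,c,34)[:,:2].astype(np.float32); print('hole' if hh[3]>=0 else 'top',a,cv2.minAreaRect(p))
    # small objects 
    k=(tab&(z>25)&(z<55)).astype(np.uint8)
    nn,lab,st,ce=cv2.connectedComponentsWithStats(k)
    for i in range(1,nn):
        if 30<st[i,4]<1500:
            p=W[lab==i]; t=p[p[:,2]>p[:,2].max()-6]; print('obj',st[i],'bgr',np.median(im[lab==i],0),'mean',p.mean(0).round(),'top',t.mean(0).round(),'max',p[:,2].max().round())
E
```

```text
== scene0 bench z 0.6168357501601074
red 505 ((632.9199829101562, 25.85157012939453), (160.2475128173828, 30.7034912109375), 79.5942611694336) z 20.55430683020887
yel 202 ((429.1496276855469, 11.347206115722656), (162.51513671875, 32.45484924316406), 80.35560607910156) z 20.678145598357784
green 640 ((468.4923400878906, 306.0474548339844), (159.91610717773438, 33.002105712890625), 82.11749267578125) z 47.41912835374303
top 57.0 ((725.6958618164062, 332.9310302734375), (33.796287536621094, 7.079926490783691), 81.43807220458984)
top 42.0 ((753.7070922851562, -37.62750244140625), (101.16226196289062, 6.697700023651123), 81.09027099609375)
top 6891.0 ((500.84515380859375, 303.2830810546875), (204.19813537597656, 141.2291717529297), 81.86038208007812)
hole 504.5 ((537.03759765625, 354.1260070800781), (46.18263626098633, 44.58165740966797), 60.908302307128906)
hole 204.5 ((521.3661499023438, 245.8140869140625), (35.726078033447266, 33.878028869628906), 64.05918884277344)
hole 2319.5 ((462.39208984375, 306.6795349121094), (182.75416564941406, 60.618106842041016), 81.94385528564453)
top 1675
[... 2036 characters left out ...]
97)
hole 135.0 ((532.0651245117188, 353.78387451171875), (47.36079788208008, 48.51215744018555), 65.88964080810547)
obj [229  69  56  30 687] bgr [47. 61. 78.] mean [796. 550.  27.] top [796. 550.  27.] max 31.0
obj [ 72  92  44  22 412] bgr [47. 73. 91.] mean [310. 615.  40.] top [311. 615.  52.] max 55.0
obj [222 180  14  16 185] bgr [71. 89. 99.] mean [537. 100.  39.] top [538. 101.  46.] max 49.0
obj [329 183  19  37 201] bgr [39. 47. 62.] mean [748. -46.  38.] top [749. -44.  46.] max 49.0
obj [233 207   9  12  83] bgr [ 50.  68. 112.] mean [525.  12.  40.] top [526.  14.  46.] max 50.0
obj [253 246   7  12  71] bgr [31. 41. 56.] mean [ 520. -108.   38.] top [ 521. -106.   45.] max 47.0
```

```bash
cat >> h.py <<'E'
def to(x,y,z,a=None):
    "needed shift in tool axes (tool held vertical, at yaw a of tool x, deg) and the spin to reach a"
    s=read_state(); R=s['ee_rot']; p=s['eef_pos']; yaw=np.degrees(np.arctan2(R[1,0],R[0,0])); a=yaw if a is None else a
    D=np.array([x,y,z])-p; c,n=np.cos(np.radians(a)),np.sin(np.radians(a))
    print('pos',p.round(1),'yaw',round(yaw,1),'spin',round(yaw-a,1),'shift',np.round([D[0]*c+D[1]*n,D[0]*n-D[1]*c,-D[2]],1))
E
```

Request:
apply_moves --plan '[{"delta_pos":[0,0,0],"spin":-8.3,"fingers":45},{"delta_pos":[0,0,0],"spin":-8.3,"fingers":45},{"delta_pos":[0,0,0],"spin":-8.3,"fingers":45},{"delta_pos":[0,0,0],"spin":-8.3,"fingers":45},{"delta_pos":[0,0,0],"spin":-8.3,"fingers":45},{"delta_pos":[0,0,0],"spin":-8.3,"fingers":45},{"delta_pos":[0,0,0],"spin":-8.3,"fingers":45},{"delta_pos":[20,0,0],"spin":0,"fingers":45}]' --squeeze 40

```text
t: 0.95
eef_pos: [274.4, -598.7, 247.4]
ee_rot: [[0.137, 0.991, -0.001], [0.991, -0.137, 0.001], [0.001, -0.001, -1.0]]
wrist_force: [-0.2, 0.5, 0.8]
grip_width: 0.524
grasp_force: 0.0
```

Request:
apply_moves --plan '[{"delta_pos":[40,3,0],"spin":0,"fingers":45},{"delta_pos":[45,3,0],"spin":0,"fingers":45},{"delta_pos":[45,3,0],"spin":0,"fingers":45},{"delta_pos":[45,3,0],"spin":0,"fingers":45},{"delta_pos":[45,3,0],"spin":0,"fingers":45},{"delta_pos":[45,3,0],"spin":0,"fingers":45},{"delta_pos":[45,3,0],"spin":0,"fingers":45},{"delta_pos":[45,3,0],"spin":0,"fingers":45}]'

```text
t: 1.75
eef_pos: [348.7, -248.2, 248.2]
ee_rot: [[0.142, 0.99, 0.0], [0.99, -0.142, -0.0], [-0.0, 0.0, -1.0]]
wrist_force: [1.1, -0.6, 0.7]
grip_width: 0.527
grasp_force: 0.0
```

Request:
apply_moves --plan '[{"delta_pos":[45,3,0],"spin":0,"fingers":45},{"delta_pos":[45,3,0],"spin":0,"fingers":45},{"delta_pos":[45,3,0],"spin":0,"fingers":45},{"delta_pos":[45,3,0],"spin":0,"fingers":45},{"delta_pos":[45,3,0],"spin":0,"fingers":45},{"delta_pos":[45,3,0],"spin":0,"fingers":45},{"delta_pos":[45,3,0],"spin":0,"fingers":45},{"delta_pos":[45,3,0],"spin":0,"fingers":45}]'

```text
t: 2.55
eef_pos: [423.3, 105.1, 248.4]
ee_rot: [[0.141, 0.99, 0.001], [0.99, -0.141, 0.0], [0.0, 0.001, -1.0]]
wrist_force: [0.3, -0.9, 0.5]
grip_width: 0.532
grasp_force: 0.0
```

```bash
python3 -c "
from h import *
to(467,306,150,82)"
```

```text
pos [423.3 105.1 248.4] yaw 81.9 spin -0.1 shift [205.   15.3  98.4]
```

Request:
apply_moves --plan '[{"delta_pos":[45,4,20],"spin":0,"fingers":50},{"delta_pos":[45,4,20],"spin":0,"fingers":50},{"delta_pos":[45,4,20],"spin":0,"fingers":50},{"delta_pos":[45,3,20],"spin":0,"fingers":50},{"delta_pos":[25,0,18],"spin":0,"fingers":50},{"delta_pos":[0,0,0],"spin":0,"fingers":50},{"delta_pos":[0,0,0],"spin":0,"fingers":50}]'

```text
t: 3.25
eef_pos: [467.1, 303.9, 149.8]
ee_rot: [[0.14, 0.99, -0.001], [0.99, -0.14, -0.001], [-0.001, -0.001, -1.0]]
wrist_force: [-0.6, 0.3, 0.5]
grip_width: 0.586
grasp_force: 0.0
```

```bash
cat >> h.py <<'E'
def fworld(m,d):
    v,u=np.mgrid[:d.shape[0],:d.shape[1]]; a=(u-m['cx'])/m['fx']; b=(v-m['cy'])/m['fy']; th=np.hypot(a,b)+1e-9
    k=np.tan(th)/th; c=np.stack([a*k*d,b*k*d,d],-1); return (c-np.array(m['t']))@np.array(m['R'])
E
python3 - <<'E'
from h import *
to(467,306,54,82)
im,d,m=shot('wrist','w1'); W=fworld(m,d); z=W[...,2]
H,S,V=cv2.split(cv2.cvtColor(im,cv2.COLOR_BGR2HSV))
k=(H>50)&(H<75)&(S>150)&(V>60)&(d>0)
print(k.sum(),np.median(z[k]),cv2.minAreaRect(W[k&(abs(z-47)<6)][:,:2].astype(np.float32)))
E
```

```text
pos [467.1 303.9 149.8] yaw 81.9 spin -0.1 shift [ 2.  -0.3 95.8]
235 46.27715712073717 ((464.64495849609375, 290.13226318359375), (123.19392395019531, 27.564599990844727), 82.54686737060547)
```

View pics/w1.png

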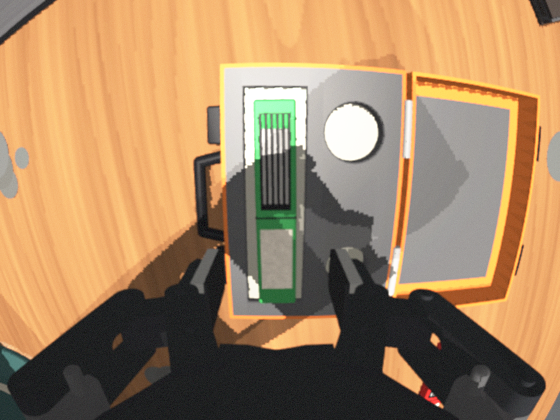

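The wrist view shows the green box (275,200) between the two fingertips (210 and 345), well centred, with the cup socket at (352,133). Descend and grip.

Request:
apply_moves --plan '[{"delta_pos":[2,-1,35],"spin":0,"fingers":50},{"delta_pos":[0,0,35],"spin":0,"fingers":50},{"delta_pos":[0,0,15],"spin":0,"fingers":50},{"delta_pos":[0,0,10],"spin":0,"fingers":50},{"delta_pos":[0,0,0],"spin":0,"fingers":20},{"delta_pos":[0,0,0],"spin":0,"fingers":20},{"delta_pos":[0,0,0],"spin":0,"fingers":20},{"delta_pos":[0,0,0],"spin":0,"fingers":20}]' --squeeze 50

```text
t: 4.1
eef_pos: [467.2, 306.2, 56.6]
ee_rot: [[0.142, 0.99, 0.002], [0.99, -0.142, 0.001], [0.001, 0.001, -1.0]]
wrist_force: [-0.1, -0.1, 5.4]
grip_width: 0.335
grasp_force: 50.6
```

Request:
apply_moves --plan '[{"delta_pos":[0,0,-20],"spin":0,"fingers":20},{"delta_pos":[0,0,-40],"spin":0,"fingers":20},{"delta_pos":[-20,0,-40],"spin":0,"fingers":20},{"delta_pos":[-40,6,0],"spin":0,"fingers":20},{"delta_pos":[-45,8,0],"spin":0,"fingers":20},{"delta_pos":[-45,8,0],"spin":0,"fingers":20},{"delta_pos":[-45,8,0],"spin":0,"fingers":20},{"delta_pos":[-45,8,0],"spin":0,"fingers":20}]'

```text
t: 4.9
eef_pos: [470.0, 61.4, 155.9]
ee_rot: [[0.141, 0.99, 0.001], [0.99, -0.141, 0.0], [0.0, 0.001, -1.0]]
wrist_force: [1.6, 0.5, -1.4]
grip_width: 0.334
grasp_force: 49.9
```

Request:
apply_moves --plan '[{"delta_pos":[-45,8,0],"spin":0,"fingers":20},{"delta_pos":[-45,8,0],"spin":0,"fingers":20},{"delta_pos":[-45,8,0],"spin":0,"fingers":20},{"delta_pos":[-45,8,0],"spin":0,"fingers":20},{"delta_pos":[-45,8,0],"spin":0,"fingers":20},{"delta_pos":[-45,8,0],"spin":0,"fingers":20},{"delta_pos":[-40,8,0],"spin":-8.5,"fingers":20},{"delta_pos":[0,0,0],"spin":-8.5,"fingers":20}]'

```text
t: 5.7
eef_pos: [481.6, -255.7, 155.4]
ee_rot: [[-0.156, 0.988, -0.0], [0.988, 0.156, -0.001], [-0.001, -0.0, -1.0]]
wrist_force: [-0.1, 1.0, -2.0]
grip_width: 0.331
grasp_force: 49.8
```

```bash
python3 - <<'E'
from h import *
to(484.5,-293,85,99.2)
im,d,m=shot('wrist','w2'); W=fworld(m,d); z=W[...,2]
im2,d2,m2=shot('scene','s2')
H,S,V=cv2.split(cv2.cvtColor(im,cv2.COLOR_BGR2HSV))
k=((d>0)&(abs(z-34)<3)&(S<70)&(W[...,1]<-170)).astype(np.uint8)
cs,h=cv2.findContours(k,cv2.RETR_CCOMP,cv2.CHAIN_APPROX_NONE)
for c,hh in zip(cs,h[0]):
    if cv2.contourArea(c)>300:
        q=c[:,0]; print(hh[3],cv2.contourArea(c),cv2.minAreaRect(W[q[:,1],q[:,0]][:,:2].astype(np.float32)), c.mean((0,1)))
E
```

```text
pos [ 481.6 -255.7  155.4] yaw 99.0 spin -0.2 shift [-37.3  -3.1  70.4]
-1 304.5 ((575.0833129882812, -217.9322509765625), (7.986196517944336, 44.51762008666992), 8.882412910461426) [398.03870968 180.07741935]
-1 2023.5 ((445.1861877441406, -250.34939575195312), (14.51321792602539, 106.71829223632812), 9.886567115783691) [231.53633218 188.98615917]
-1 11542.0 ((541.693115234375, -255.29483032226562), (67.57160949707031, 148.8837432861328), 9.193527221679688) [352.1826087  200.20652174]
90 2565.0 ((533.1566162109375, -230.2454833984375), (46.53056716918945, 47.02930450439453), 22.478534698486328) [345.89759036 185.22289157]
```

View pics/w2.png

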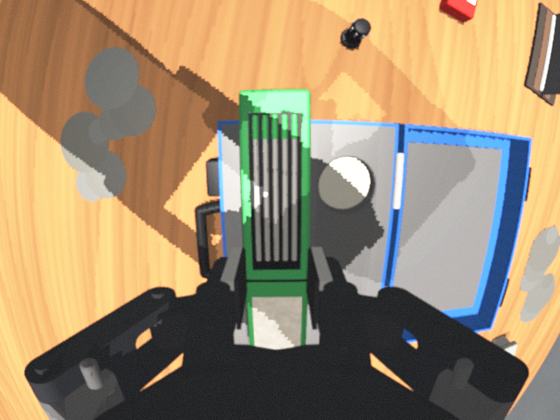

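The wrist view shows the green box held straight, over the blue case, with its cup socket at (345,183), matching my earlier estimate. Lower it into the recess.

Request:
apply_moves --plan '[{"delta_pos":[-20,-2,20],"spin":0,"fingers":20},{"delta_pos":[-18,-2,30],"spin":0,"fingers":20},{"delta_pos":[0,0,20],"spin":0,"fingers":20},{"delta_pos":[0,0,10],"spin":0,"fingers":20},{"delta_pos":[0,0,8],"spin":0,"fingers":20},{"delta_pos":[0,0,5],"spin":0,"fingers":20},{"delta_pos":[0,0,2],"spin":0,"fingers":20},{"delta_pos":[0,0,2],"spin":0,"fingers":20}]'

```text
t: 6.6
eef_pos: [484.2, -289.9, 59.0]
ee_rot: [[-0.154, 0.988, 0.001], [0.988, 0.154, -0.001], [-0.001, 0.001, -1.0]]
wrist_force: [0.1, -0.1, -1.6]
grip_width: 0.331
grasp_force: 49.8
```

```bash
python3 - <<'E'
from h import *
to(483.5,-293.6,56.6,99.2); print(read_state()['wrist_force'].round(1))
E
```

```text
pos [ 484.2 -289.9   59. ] yaw 98.9 spin -0.3 shift [-3.5 -1.3  2.4]
[ 0.1 -0.1 -1.6]
```

Request:
apply_moves --plan '[{"delta_pos":[-3.5,-1,0],"spin":0,"fingers":20},{"delta_pos":[0,0,2],"spin":0,"fingers":20},{"delta_pos":[0,0,1],"spin":0,"fingers":20},{"delta_pos":[0,0,0],"spin":0,"fingers":45},{"delta_pos":[0,0,0],"spin":0,"fingers":45},{"delta_pos":[0,0,0],"spin":0,"fingers":45},{"delta_pos":[0,0,-20],"spin":0,"fingers":45},{"delta_pos":[0,0,-45],"spin":0,"fingers":45}]'

```text
t: 7.4
eef_pos: [482.0, -292.6, 117.5]
ee_rot: [[-0.154, 0.988, -0.005], [0.988, 0.154, 0.003], [0.004, -0.005, -1.0]]
wrist_force: [0.5, -0.9, 0.6]
grip_width: 0.525
grasp_force: 0.0
```

```bash
python3 - <<'E'
from h import *
to(523.5,-106,110)
E
```

```text
pos [ 482.  -292.6  117.5] yaw 98.9 spin 0.0 shift [178.   69.8   7.5]
```

Request:
apply_moves --plan '[{"delta_pos":[30,15,0],"spin":0,"fingers":40},{"delta_pos":[40,20,0],"spin":0,"fingers":40},{"delta_pos":[38,20,0],"spin":0,"fingers":40},{"delta_pos":[20,15,0],"spin":0,"fingers":40},{"delta_pos":[0,0,0],"spin":0,"fingers":40},{"delta_pos":[0,0,0],"spin":0,"fingers":40}]'

```text
t: 8.0
eef_pos: [532.9, -156.0, 120.2]
ee_rot: [[-0.155, 0.988, -0.0], [0.988, 0.155, -0.0], [-0.0, -0.0, -1.0]]
wrist_force: [0.2, 0.4, 0.4]
grip_width: 0.465
grasp_force: 0.0
```

```bash
cat >> h.py <<'E'
def tops(fn,c0,zt,dz=4,r=25):
    "centre of the points on top of a standing part near c0, wrist view"
    im,d,m=shot('wrist',fn); W=fworld(m,d); z=W[...,2]
    k=(d>0)&(abs(z-zt)<dz)&(np.hypot(W[...,0]-c0[0],W[...,1]-c0[1])<r)
    p=W[k]; 
    if len(p)<5: print('few',len(p)); return
    (x,y),rr=cv2.minEnclosingCircle(p[:,:2].astype(np.float32)); print(fn,len(p),'circle',round(x,1),round(y,1),'r',round(rr,1),'z',p[:,2].mean().round(1)); return x,y
E
python3 - <<'E'
from h import *
x,y=tops('w3',(523,-106),44); to(x,y,38)
E
```

```text
w3 370 circle 522.1 -105.8 r 7.1 z 43.1
pos [ 532.7 -156.6  120.2] yaw 98.9 spin 0.0 shift [51.8 -2.7 82.2]
```

Request:
apply_moves --plan '[{"delta_pos":[26,-1.5,0],"spin":0,"fingers":40},{"delta_pos":[26,-1.5,0],"spin":0,"fingers":40},{"delta_pos":[0,0,30],"spin":0,"fingers":40},{"delta_pos":[0,0,30],"spin":0,"fingers":40},{"delta_pos":[0,0,15],"spin":0,"fingers":40},{"delta_pos":[0,0,7],"spin":0,"fingers":40},{"delta_pos":[0,0,0],"spin":0,"fingers":40}]'

```text
t: 8.75
eef_pos: [521.7, -105.9, 38.1]
ee_rot: [[-0.153, 0.988, -0.001], [0.988, 0.153, 0.0], [0.0, -0.001, -1.0]]
wrist_force: [-0.3, 0.1, -0.6]
grip_width: 0.47
grasp_force: 0.0
```

Request:
apply_moves --plan '[{"delta_pos":[0,0,0],"spin":0,"fingers":0},{"delta_pos":[0,0,0],"spin":0,"fingers":0},{"delta_pos":[0,0,0],"spin":0,"fingers":0},{"delta_pos":[0,0,0],"spin":0,"fingers":0},{"delta_pos":[0,0,0],"spin":0,"fingers":0}]' --squeeze 25

```text
t: 9.25
eef_pos: [522.5, -105.6, 39.6]
ee_rot: [[-0.154, 0.988, 0.002], [0.988, 0.154, -0.001], [-0.001, 0.002, -1.0]]
wrist_force: [-2.0, -0.7, 6.0]
grip_width: 0.152
grasp_force: 24.5
```

```bash
python3 - <<'E'
from h import *
to(519,246,120,82); to(519,246,120); print(read_state()['grip_width']*85.4)
E
```

```text
pos [ 522.5 -105.6   39.6] yaw 98.9 spin 16.9 shift [347.7 -52.4 -80.4]
pos [ 522.5 -105.6   39.6] yaw 98.9 spin 0.0 shift [348.   50.8 -80.4]
12.981525004421767
```

Request:
apply_moves --plan '[{"delta_pos":[0,0,-30],"spin":0,"fingers":0},{"delta_pos":[0,0,-45],"spin":0,"fingers":0},{"delta_pos":[30,5,-5],"spin":0,"fingers":0},{"delta_pos":[45,7,0],"spin":0,"fingers":0},{"delta_pos":[45,7,0],"spin":0,"fingers":0},{"delta_pos":[45,7,0],"spin":0,"fingers":0},{"delta_pos":[45,7,0],"spin":0,"fingers":0},{"delta_pos":[40,7,0],"spin":0,"fingers":0}]'

```text
t: 10.05
eef_pos: [522.6, 150.0, 119.0]
ee_rot: [[-0.155, 0.988, 0.001], [0.988, 0.155, 0.0], [0.0, 0.001, -1.0]]
wrist_force: [0.5, 0.4, -1.0]
grip_width: 0.149
grasp_force: 24.5
```

Request:
apply_moves --plan '[{"delta_pos":[30,5,0],"spin":0,"fingers":0},{"delta_pos":[0,0,0],"spin":0,"fingers":0},{"delta_pos":[0,0,0],"spin":0,"fingers":0}]'

```text
t: 10.35
eef_pos: [523.0, 178.7, 118.5]
ee_rot: [[-0.156, 0.988, 0.0], [0.988, 0.156, -0.0], [-0.0, 0.0, -1.0]]
wrist_force: [0.3, -0.1, -0.1]
grip_width: 0.147
grasp_force: 24.5
```

```bash
cat >> h.py <<'E'
def holes(fn,ymin=-1e9):
    im,d,m=shot('wrist',fn); W=fworld(m,d); z=W[...,2]; S=cv2.cvtColor(im,cv2.COLOR_BGR2HSV)[...,1]
    k=((d>0)&(abs(z-34)<3.5)&(S<80)&(W[...,1]>ymin)).astype(np.uint8)
    cs,h=cv2.findContours(k,cv2.RETR_CCOMP,cv2.CHAIN_APPROX_NONE)
    for c,hh in zip(cs,h[0]):
        if hh[3]>=0 and cv2.contourArea(c)>150:
            q=c[:,0]; p=W[q[:,1],q[:,0]]; p=p[abs(p[:,2]-34)<4]
            r=cv2.minAreaRect(p[:,:2].astype(np.float32)); print('hole',np.round(r[0],1),np.round(r[1],1),round(r[2],1),'px',q.mean(0).round())
E
python3 - <<'E'
from h import *
to(519,246,56); holes('w4')
E
```

```text
pos [523.  178.7 118.5] yaw 99.0 spin 0.0 shift [67.1  6.5 62.5]
hole [517.8 245.6] [36.3 36.3] 54.2 px [285. 121.]
```

View pics/w4.png

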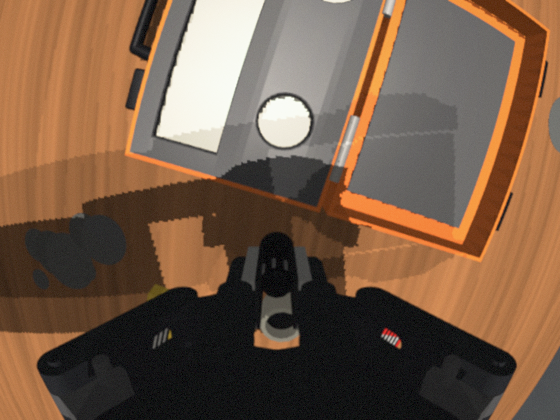

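The view shows the cap held upright and the orange cap socket at (285,121), found at the expected diameter of 36 mm.

Request:
apply_moves --plan '[{"delta_pos":[30,2.5,0],"spin":0,"fingers":0},{"delta_pos":[30,2.5,0],"spin":0,"fingers":0},{"delta_pos":[7,0.5,10],"spin":0,"fingers":0},{"delta_pos":[0,0,20],"spin":0,"fingers":0},{"delta_pos":[0,0,15],"spin":0,"fingers":0},{"delta_pos":[0,0,10],"spin":0,"fingers":0},{"delta_pos":[0,0,3],"spin":0,"fingers":0},{"delta_pos":[0,0,0],"spin":0,"fingers":0}]'

```text
t: 11.2
eef_pos: [518.3, 244.8, 60.2]
ee_rot: [[-0.154, 0.988, -0.0], [0.988, 0.154, -0.0], [-0.0, -0.0, -1.0]]
wrist_force: [0.7, 0.5, -0.8]
grip_width: 0.151
grasp_force: 24.5
```

Request:
apply_moves --plan '[{"delta_pos":[0,0,2],"spin":0,"fingers":0},{"delta_pos":[0,0,1],"spin":0,"fingers":0},{"delta_pos":[0,0,0],"spin":0,"fingers":0}]'

```text
t: 11.5
eef_pos: [518.4, 245.3, 57.7]
ee_rot: [[-0.154, 0.988, 0.001], [0.988, 0.154, 0.0], [0.0, 0.001, -1.0]]
wrist_force: [0.1, 0.1, 0.3]
grip_width: 0.152
grasp_force: 24.6
```

Request:
apply_moves --plan '[{"delta_pos":[0,0,0],"spin":0,"fingers":30},{"delta_pos":[0,0,0],"spin":0,"fingers":30},{"delta_pos":[0,0,0],"spin":0,"fingers":30},{"delta_pos":[0,0,-15],"spin":0,"fingers":30},{"delta_pos":[0,0,-45],"spin":0,"fingers":30},{"delta_pos":[-30,-3,0],"spin":0,"fingers":40},{"delta_pos":[-45,-4,0],"spin":0,"fingers":40},{"delta_pos":[-45,-4,0],"spin":0,"fingers":40}]'

```text
t: 12.3
eef_pos: [525.9, 124.1, 118.9]
ee_rot: [[-0.156, 0.988, 0.002], [0.988, 0.156, 0.0], [0.0, 0.002, -1.0]]
wrist_force: [0.9, -0.2, 0.7]
grip_width: 0.472
grasp_force: 0.0
```

Request:
apply_moves --plan '[{"delta_pos":[-45,-4,0],"spin":0,"fingers":40},{"delta_pos":[-45,-4,0],"spin":0,"fingers":40},{"delta_pos":[-40,-4,0],"spin":0,"fingers":40},{"delta_pos":[-30,-3,0],"spin":0,"fingers":40},{"delta_pos":[0,0,0],"spin":0,"fingers":40},{"delta_pos":[0,0,0],"spin":0,"fingers":40}]'

```text
t: 12.9
eef_pos: [535.8, -35.8, 118.2]
ee_rot: [[-0.153, 0.988, 0.001], [0.988, 0.153, 0.0], [-0.0, 0.001, -1.0]]
wrist_force: [-0.0, 0.2, -0.0]
grip_width: 0.471
grasp_force: 0.0
```

```bash
python3 - <<'E'
from h import *
x,y=tops('w5',(528,14),46); to(x,y,39)
x,y=tops('w5b',(540,102),46); to(x,y,39)
E
```

```text
w5 360 circle 526.8 14.0 r 8.5 z 45.4
pos [535.8 -35.2 118.1] yaw 98.8 spin 0.0 shift [50.  -1.4 79.1]
w5b 643 circle 538.7 102.6 r 16.1 z 45.3
pos [535.8 -34.8 117.9] yaw 98.9 spin 0.0 shift [135.2  24.1  78.9]
```

Request:
apply_moves --plan '[{"delta_pos":[25,-1,0],"spin":0,"fingers":40},{"delta_pos":[25,-0.5,0],"spin":0,"fingers":40},{"delta_pos":[0,0,30],"spin":0,"fingers":40},{"delta_pos":[0,0,30],"spin":0,"fingers":40},{"delta_pos":[0,0,12],"spin":0,"fingers":40},{"delta_pos":[0,0,6],"spin":0,"fingers":40},{"delta_pos":[0,0,0],"spin":0,"fingers":40}]'

```text
t: 13.7
eef_pos: [526.6, 14.0, 39.5]
ee_rot: [[-0.154, 0.988, -0.0], [0.988, 0.154, 0.0], [0.0, -0.0, -1.0]]
wrist_force: [0.0, -0.0, 0.2]
grip_width: 0.469
grasp_force: 0.0
```

Request:
apply_moves --plan '[{"delta_pos":[0,0,0],"spin":0,"fingers":0},{"delta_pos":[0,0,0],"spin":0,"fingers":0},{"delta_pos":[0,0,0],"spin":0,"fingers":0},{"delta_pos":[0,0,0],"spin":0,"fingers":0},{"delta_pos":[0,0,0],"spin":0,"fingers":0}]' --squeeze 25

```text
t: 14.2
eef_pos: [527.2, 13.7, 40.7]
ee_rot: [[-0.154, 0.988, 0.002], [0.988, 0.154, 0.0], [-0.0, 0.002, -1.0]]
wrist_force: [-1.1, 0.6, 7.9]
grip_width: 0.186
grasp_force: 24.7
```

Request:
apply_moves --plan '[{"delta_pos":[0,0,-20],"spin":0,"fingers":0},{"delta_pos":[0,0,-35],"spin":0,"fingers":0},{"delta_pos":[0,0,-40],"spin":0,"fingers":0},{"delta_pos":[0,0,-15],"spin":0,"fingers":0},{"delta_pos":[0,0,0],"spin":0,"fingers":0}]'

```text
t: 14.7
eef_pos: [527.5, 13.7, 152.2]
ee_rot: [[-0.154, 0.988, 0.005], [0.988, 0.154, -0.0], [-0.001, 0.004, -1.0]]
wrist_force: [-0.3, 0.5, -0.4]
grip_width: 0.185
grasp_force: 24.5
```

```bash
python3 - <<'E'
from h import *
to(533.5,354.3,57)
E
```

```text
pos [527.5  13.7 152.2] yaw 98.9 spin 0.0 shift [335.7  58.3  95.2]
```

Request:
apply_moves --plan '[{"delta_pos":[25,4,0],"spin":0,"fingers":0},{"delta_pos":[42,7,0],"spin":0,"fingers":0},{"delta_pos":[45,8,0],"spin":0,"fingers":0},{"delta_pos":[45,8,0],"spin":0,"fingers":0},{"delta_pos":[45,8,0],"spin":0,"fingers":0},{"delta_pos":[45,8,0],"spin":0,"fingers":0},{"delta_pos":[45,8,0],"spin":0,"fingers":0},{"delta_pos":[30,5,0],"spin":0,"fingers":0}]'

```text
t: 15.5
eef_pos: [531.4, 343.0, 147.4]
ee_rot: [[-0.155, 0.988, -0.002], [0.988, 0.155, -0.001], [-0.0, -0.002, -1.0]]
wrist_force: [0.1, -0.5, -0.3]
grip_width: 0.187
grasp_force: 24.5
```

Request:
apply_moves --plan '[{"delta_pos":[14,2.5,0],"spin":0,"fingers":0},{"delta_pos":[0,0,0],"spin":0,"fingers":0},{"delta_pos":[0,0,20],"spin":0,"fingers":0},{"delta_pos":[0,0,25],"spin":0,"fingers":0},{"delta_pos":[0,0,15],"spin":0,"fingers":0},{"delta_pos":[0,0,0],"spin":0,"fingers":0}]'

```text
t: 16.1
eef_pos: [531.8, 353.1, 86.7]
ee_rot: [[-0.153, 0.988, -0.003], [0.988, 0.153, -0.002], [-0.002, -0.004, -1.0]]
wrist_force: [0.2, 0.8, 0.1]
grip_width: 0.195
grasp_force: 24.5
```

```bash
python3 - <<'E'
from h import *
to(533.5,354.3,59); shot('wrist','w6')
E
```

```text
pos [531.8 353.1  86.7] yaw 98.8 spin 0.0 shift [ 0.9  1.9 27.7]
```

View pics/w6.png

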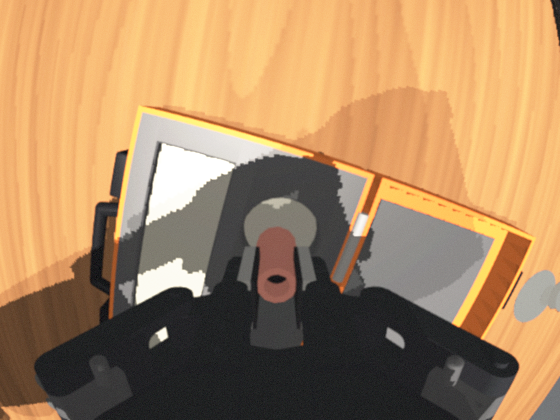

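The pink cup (278,265) is held upright over the socket (280,228). Lower it.

Request:
apply_moves --plan '[{"delta_pos":[1,2,8],"spin":0,"fingers":0},{"delta_pos":[0,0,9],"spin":0,"fingers":0},{"delta_pos":[0,0,6],"spin":0,"fingers":0},{"delta_pos":[0,0,2],"spin":0,"fingers":0},{"delta_pos":[0,0,1.5],"spin":0,"fingers":0},{"delta_pos":[0,0,1],"spin":0,"fingers":0},{"delta_pos":[0,0,0],"spin":0,"fingers":0}]'

```text
t: 16.85
eef_pos: [534.4, 356.1, 61.9]
ee_rot: [[-0.154, 0.988, 0.0], [0.988, 0.154, 0.0], [0.0, 0.0, -1.0]]
wrist_force: [-0.8, 0.6, -0.3]
grip_width: 0.185
grasp_force: 24.5
```

Request:
apply_moves --plan '[{"delta_pos":[0,0,1.5],"spin":0,"fingers":0},{"delta_pos":[0,0,1],"spin":0,"fingers":0},{"delta_pos":[0,0,0],"spin":0,"fingers":0},{"delta_pos":[0,0,0],"spin":0,"fingers":0}]'

```text
t: 17.25
eef_pos: [534.4, 356.1, 59.3]
ee_rot: [[-0.154, 0.988, -0.0], [0.988, 0.154, 0.0], [0.0, -0.0, -1.0]]
wrist_force: [-0.2, -0.3, 0.2]
grip_width: 0.191
grasp_force: 24.5
```

Request:
apply_moves --plan '[{"delta_pos":[0,0,0],"spin":0,"fingers":35},{"delta_pos":[0,0,0],"spin":0,"fingers":35},{"delta_pos":[0,0,0],"spin":0,"fingers":35},{"delta_pos":[0,0,-15],"spin":0,"fingers":35},{"delta_pos":[0,0,-45],"spin":0,"fingers":35},{"delta_pos":[-30,-4,0],"spin":0,"fingers":55},{"delta_pos":[-45,-6,0],"spin":0,"fingers":55},{"delta_pos":[-45,-6,0],"spin":0,"fingers":55}]'

```text
t: 18.05
eef_pos: [537.0, 234.1, 120.8]
ee_rot: [[-0.155, 0.988, 0.001], [0.988, 0.155, 0.0], [0.0, 0.001, -1.0]]
wrist_force: [0.5, -0.7, 0.1]
grip_width: 0.642
grasp_force: 0.0
```

Request:
apply_moves --plan '[{"delta_pos":[-45,-6,0],"spin":0,"fingers":55},{"delta_pos":[-45,-6,0],"spin":0,"fingers":55},{"delta_pos":[-30,-5,0],"spin":0,"fingers":55},{"delta_pos":[-10,-2,0],"spin":0,"fingers":55},{"delta_pos":[0,0,0],"spin":0,"fingers":55}]'

```text
t: 18.55
eef_pos: [538.6, 102.8, 120.4]
ee_rot: [[-0.152, 0.988, 0.001], [0.988, 0.152, 0.0], [-0.0, 0.001, -1.0]]
wrist_force: [1.0, -0.2, 0.4]
grip_width: 0.646
grasp_force: 0.0
```

```bash
python3 - <<'E'
from h import *
to(538.7,102.6,39)
E
```

```text
pos [538.6 102.8 120.4] yaw 98.8 spin 0.0 shift [-0.2  0.1 81.4]
```

Request:
apply_moves --plan '[{"delta_pos":[0,0,25],"spin":0,"fingers":55},{"delta_pos":[0,0,30],"spin":0,"fingers":55},{"delta_pos":[0,0,18],"spin":0,"fingers":55},{"delta_pos":[0,0,7],"spin":0,"fingers":55},{"delta_pos":[0,0,0],"spin":0,"fingers":55}]'

```text
t: 19.05
eef_pos: [538.1, 104.6, 39.0]
ee_rot: [[-0.155, 0.988, -0.001], [0.988, 0.155, -0.0], [0.0, -0.001, -1.0]]
wrist_force: [-0.3, 0.1, 0.6]
grip_width: 0.643
grasp_force: 0.0
```

Request:
apply_moves --plan '[{"delta_pos":[0,0,0],"spin":0,"fingers":15},{"delta_pos":[0,0,0],"spin":0,"fingers":15},{"delta_pos":[0,0,0],"spin":0,"fingers":15},{"delta_pos":[0,0,0],"spin":0,"fingers":15},{"delta_pos":[0,0,0],"spin":0,"fingers":15}]' --squeeze 25

```text
t: 19.55
eef_pos: [539.0, 104.0, 40.7]
ee_rot: [[-0.154, 0.988, 0.002], [0.988, 0.154, 0.001], [0.0, 0.002, -1.0]]
wrist_force: [-0.2, 2.3, 7.5]
grip_width: 0.363
grasp_force: 24.9
```

Request:
apply_moves --plan '[{"delta_pos":[0,0,-20],"spin":0,"fingers":15},{"delta_pos":[0,0,-35],"spin":0,"fingers":15},{"delta_pos":[0,0,-40],"spin":0,"fingers":15},{"delta_pos":[0,0,-15],"spin":0,"fingers":15},{"delta_pos":[0,0,0],"spin":0,"fingers":15}]'

```text
t: 20.05
eef_pos: [539.3, 103.8, 152.3]
ee_rot: [[-0.154, 0.988, 0.005], [0.988, 0.154, 0.001], [-0.0, 0.005, -1.0]]
wrist_force: [0.4, -0.2, -1.3]
grip_width: 0.362
grasp_force: 24.9
```

```bash
python3 - <<'E'
from h import *
to(533.5,-229.8,58)
E
```

```text
pos [539.3 103.8 152.3] yaw 98.9 spin 0.0 shift [-328.7  -57.1   94.3]
```

Request:
apply_moves --plan '[{"delta_pos":[-25,-4,0],"spin":0,"fingers":15},{"delta_pos":[-42,-7,0],"spin":0,"fingers":15},{"delta_pos":[-45,-8,0],"spin":0,"fingers":15},{"delta_pos":[-45,-8,0],"spin":0,"fingers":15},{"delta_pos":[-45,-8,0],"spin":0,"fingers":15},{"delta_pos":[-45,-8,0],"spin":0,"fingers":15},{"delta_pos":[-45,-8,0],"spin":0,"fingers":15},{"delta_pos":[-27,-5,0],"spin":0,"fingers":15}]'

```text
t: 20.85
eef_pos: [531.2, -222.9, 147.6]
ee_rot: [[-0.152, 0.988, -0.002], [0.988, 0.152, 0.0], [0.001, -0.002, -1.0]]
wrist_force: [0.1, 0.2, -0.2]
grip_width: 0.363
grasp_force: 24.9
```

Request:
apply_moves --plan '[{"delta_pos":[-10,-1,0],"spin":0,"fingers":15},{"delta_pos":[0,0,0],"spin":0,"fingers":15},{"delta_pos":[0,0,20],"spin":0,"fingers":15},{"delta_pos":[0,0,25],"spin":0,"fingers":15},{"delta_pos":[0,0,15],"spin":0,"fingers":15},{"delta_pos":[0,0,0],"spin":0,"fingers":15}]'

```text
t: 21.45
eef_pos: [531.8, -228.7, 86.8]
ee_rot: [[-0.155, 0.988, -0.003], [0.988, 0.155, 0.002], [0.002, -0.003, -1.0]]
wrist_force: [-0.2, 0.7, -0.3]
grip_width: 0.363
grasp_force: 24.9
```

```bash
python3 - <<'E'
from h import *
to(533.5,-229.8,58.7); shot('wrist','w7')
E
```

```text
pos [ 531.8 -228.7   86.8] yaw 98.9 spin 0.0 shift [-1.4  1.5 28.1]
```

View pics/w7.png

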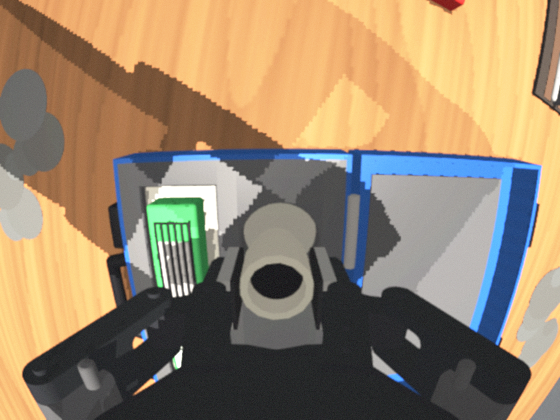

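The white cup (277,275) is over the socket (280,230), and the green box lies in its recess (178,245). Lower the cup.

Request:
apply_moves --plan '[{"delta_pos":[-1.5,1.5,8],"spin":0,"fingers":15},{"delta_pos":[0,0,9],"spin":0,"fingers":15},{"delta_pos":[0,0,5],"spin":0,"fingers":15},{"delta_pos":[0,0,2],"spin":0,"fingers":15},{"delta_pos":[0,0,1.5],"spin":0,"fingers":15},{"delta_pos":[0,0,1],"spin":0,"fingers":15},{"delta_pos":[0,0,1],"spin":0,"fingers":15},{"delta_pos":[0,0,0],"spin":0,"fingers":15}]'

```text
t: 22.3
eef_pos: [534.4, -231.5, 61.9]
ee_rot: [[-0.154, 0.988, 0.0], [0.988, 0.154, -0.0], [-0.0, 0.0, -1.0]]
wrist_force: [0.4, 0.4, -0.6]
grip_width: 0.358
grasp_force: 24.9
```

Request:
apply_moves --plan '[{"delta_pos":[0,0,1.5],"spin":0,"fingers":15},{"delta_pos":[0,0,1.3],"spin":0,"fingers":15},{"delta_pos":[0,0,0],"spin":0,"fingers":15},{"delta_pos":[0,0,0],"spin":0,"fingers":15}]'

```text
t: 22.7
eef_pos: [534.4, -231.4, 59.0]
ee_rot: [[-0.154, 0.988, -0.0], [0.988, 0.154, 0.0], [0.0, -0.0, -1.0]]
wrist_force: [-0.7, 0.9, -0.3]
grip_width: 0.364
grasp_force: 24.9
```

Request:
apply_moves --plan '[{"delta_pos":[0,0,0],"spin":0,"fingers":44},{"delta_pos":[0,0,0],"spin":0,"fingers":44},{"delta_pos":[0,0,0],"spin":0,"fingers":44},{"delta_pos":[0,0,-15],"spin":0,"fingers":44},{"delta_pos":[0,0,-45],"spin":0,"fingers":44},{"delta_pos":[25,15,-30],"spin":0,"fingers":50},{"delta_pos":[40,23,0],"spin":0,"fingers":50},{"delta_pos":[40,23,0],"spin":0,"fingers":50}]'

```text
t: 23.5
eef_pos: [579.3, -117.5, 151.8]
ee_rot: [[-0.153, 0.988, 0.003], [0.988, 0.153, -0.001], [-0.001, 0.003, -1.0]]
wrist_force: [-0.0, 0.0, -0.1]
grip_width: 0.587
grasp_force: 0.0
```

Request:
apply_moves --plan '[{"delta_pos":[40,23,0],"spin":0,"fingers":50},{"delta_pos":[40,23,0],"spin":0,"fingers":50},{"delta_pos":[34,18,0],"spin":6,"fingers":50},{"delta_pos":[0,0,0],"spin":6.5,"fingers":50},{"delta_pos":[0,0,0],"spin":7,"fingers":50},{"delta_pos":[0,0,0],"spin":0,"fingers":50}]'

```text
t: 24.1
eef_pos: [624.3, 4.6, 150.1]
ee_rot: [[0.186, 0.983, 0.001], [0.983, -0.186, -0.0], [0.0, 0.001, -1.0]]
wrist_force: [0.5, 0.0, 0.8]
grip_width: 0.585
grasp_force: 0.0
```

```bash
python3 - <<'E'
from h import *
im,d,m=shot('wrist','w8'); W=fworld(m,d); z=W[...,2]
H,S,V=cv2.split(cv2.cvtColor(im,cv2.COLOR_BGR2HSV))
k=((H<6)|(H>174))&(S>150)&(V>50)&(d>0)&(abs(z-20)<6)
r=cv2.minAreaRect(W[k][:,:2].astype(np.float32)); print(k.sum(),r)
to(631,26,30,79.6)
im,d,m=shot('scene','s8')
E
```

```text
2040 ((630.9522094726562, 25.527629852294922), (158.58395385742188, 29.985979080200195), 79.99072265625)
pos [624.3   4.3 150. ] yaw 79.5 spin -0.1 shift [ 22.6   2.7 120. ]
```

View pics/w8.png

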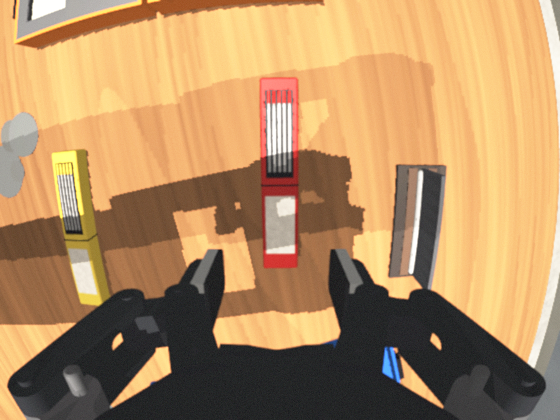

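The wrist view shows the red box at (280,172), well clear of the T-piece (418,220). Grip it as I did the green one.

Request:
apply_moves --plan '[{"delta_pos":[22,2.5,20],"spin":0,"fingers":50},{"delta_pos":[0,0,40],"spin":0,"fingers":50},{"delta_pos":[0,0,35],"spin":0,"fingers":50},{"delta_pos":[0,0,17],"spin":0,"fingers":50},{"delta_pos":[0,0,8],"spin":0,"fingers":50},{"delta_pos":[0,0,0],"spin":0,"fingers":50}]'

```text
t: 24.8
eef_pos: [630.8, 25.1, 29.2]
ee_rot: [[0.184, 0.983, -0.0], [0.983, -0.184, 0.0], [-0.0, -0.0, -1.0]]
wrist_force: [0.2, 0.2, 0.6]
grip_width: 0.584
grasp_force: 0.0
```

Request:
apply_moves --plan '[{"delta_pos":[0,0,0],"spin":0,"fingers":20},{"delta_pos":[0,0,0],"spin":0,"fingers":20},{"delta_pos":[0,0,0],"spin":0,"fingers":20},{"delta_pos":[0,0,0],"spin":0,"fingers":20}]' --squeeze 50

```text
t: 25.2
eef_pos: [631.8, 25.3, 31.2]
ee_rot: [[0.184, 0.983, 0.003], [0.983, -0.184, -0.0], [0.0, 0.003, -1.0]]
wrist_force: [-0.3, -0.5, 6.7]
grip_width: 0.326
grasp_force: 50.1
```

Request:
apply_moves --plan '[{"delta_pos":[0,0,-20],"spin":0,"fingers":20},{"delta_pos":[0,0,-35],"spin":0,"fingers":20},{"delta_pos":[0,0,-40],"spin":0,"fingers":20},{"delta_pos":[0,0,-35],"spin":-2.3,"fingers":20},{"delta_pos":[0,0,0],"spin":0,"fingers":20}]'

```text
t: 25.7
eef_pos: [632.6, 25.4, 165.9]
ee_rot: [[0.143, 0.99, 0.009], [0.99, -0.143, -0.0], [0.001, 0.009, -1.0]]
wrist_force: [0.2, 0.3, 0.1]
grip_width: 0.327
grasp_force: 49.6
```

```bash
python3 - <<'E'
from h import *
to(467.0,307.5,57)
E
```

```text
pos [632.6  25.4 165.9] yaw 81.8 spin 0.0 shift [ 255.5 -204.3  108.9]
```

Request:
apply_moves --plan '[{"delta_pos":[20,-16,0],"spin":0,"fingers":20},{"delta_pos":[36,-29,0],"spin":0,"fingers":20},{"delta_pos":[36,-29,0],"spin":0,"fingers":20},{"delta_pos":[36,-29,0],"spin":0,"fingers":20},{"delta_pos":[36,-29,0],"spin":0,"fingers":20},{"delta_pos":[36,-29,0],"spin":0,"fingers":20},{"delta_pos":[36,-28,0],"spin":0,"fingers":20},{"delta_pos":[20,-15,0],"spin":0,"fingers":20}]'

```text
t: 26.5
eef_pos: [464.1, 310.5, 159.2]
ee_rot: [[0.143, 0.99, 0.0], [0.99, -0.143, 0.001], [0.001, 0.0, -1.0]]
wrist_force: [0.1, -0.3, -1.2]
grip_width: 0.328
grasp_force: 49.6
```

Request:
apply_moves --plan '[{"delta_pos":[0,0,20],"spin":0,"fingers":20},{"delta_pos":[0,0,30],"spin":0,"fingers":20},{"delta_pos":[0,0,20],"spin":0,"fingers":20},{"delta_pos":[0,0,0],"spin":0,"fingers":20},{"delta_pos":[0,0,0],"spin":0,"fingers":20}]'

```text
t: 27.0
eef_pos: [466.0, 308.2, 89.6]
ee_rot: [[0.145, 0.989, 0.0], [0.989, -0.145, 0.0], [0.0, 0.0, -1.0]]
wrist_force: [-0.2, -0.2, -0.6]
grip_width: 0.33
grasp_force: 49.6
```

```bash
python3 - <<'E'
from h import *
to(467.0,308.4,58); shot('wrist','w9')
E
```

```text
pos [466.  308.2  89.6] yaw 81.7 spin 0.0 shift [ 0.3  0.9 31.6]
```

View pics/w9.png

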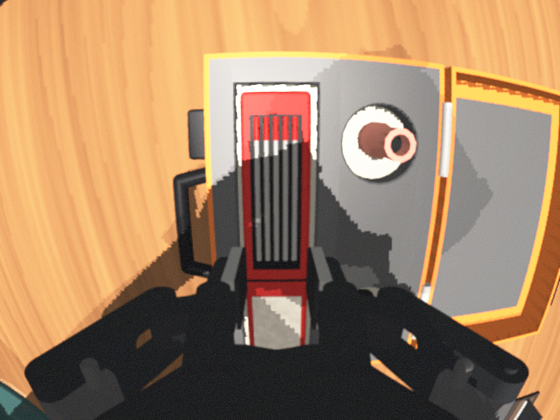

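The red box (275,180) lines up with its recess, and the pink cup stands upright in its socket (380,143). Lower the box.

Request:
apply_moves --plan '[{"delta_pos":[0,1,12],"spin":0,"fingers":20},{"delta_pos":[0,0,10],"spin":0,"fingers":20},{"delta_pos":[0,0,4],"spin":0,"fingers":20},{"delta_pos":[0,0,3],"spin":0,"fingers":20},{"delta_pos":[0,0,1.5],"spin":0,"fingers":20},{"delta_pos":[0,0,0],"spin":0,"fingers":20},{"delta_pos":[0,0,0],"spin":0,"fingers":20}]'

```text
t: 27.75
eef_pos: [467.0, 308.2, 58.8]
ee_rot: [[0.145, 0.989, 0.0], [0.989, -0.145, 0.0], [0.0, 0.0, -1.0]]
wrist_force: [0.5, -0.1, -0.7]
grip_width: 0.329
grasp_force: 49.6
```

Request:
apply_moves --plan '[{"delta_pos":[0,0,0.5],"spin":0,"fingers":44},{"delta_pos":[0,0,0],"spin":0,"fingers":44},{"delta_pos":[0,0,0],"spin":0,"fingers":44},{"delta_pos":[0,0,-15],"spin":0,"fingers":44},{"delta_pos":[0,0,-45],"spin":0,"fingers":44},{"delta_pos":[0,0,-45],"spin":0,"fingers":44},{"delta_pos":[-40,0,-45],"spin":0,"fingers":44},{"delta_pos":[-45,-20,-20],"spin":0,"fingers":44}]'

```text
t: 28.55
eef_pos: [438.3, 236.0, 223.8]
ee_rot: [[0.144, 0.99, 0.004], [0.99, -0.144, 0.002], [0.002, 0.004, -1.0]]
wrist_force: [1.0, -0.5, 0.1]
grip_width: 0.512
grasp_force: 0.0
```

```bash
python3 - <<'E'
from h import *
a,d,m=shot('side','e1'); b,d2,m2=shot('scene','e2')
o=cv2.resize(a[90:400,130:450],(480,465)); o2=cv2.resize(b[140:420,110:550],(730,465))
cv2.imwrite('pics/e1c.png',o); cv2.imwrite('pics/e2c.png',o2)
def case(o,ang,p): c,s=np.cos(np.radians(ang)),np.sin(np.radians(ang)); q=p-np.array([*o,0]); return q@np.array([[c,-s,0],[s,c,0],[0,0,1.]])
O=((496.5,304.3),-8.1); B=((512.8,-289.3),9.1)
for n,(im,dd,mm) in dict(side=(a,d,m),scene=(b,d2,m2)).items():
    W=world(mm,dd)
    for cn,cc in(('orange',O),('blue',B)):
        L=case(*cc,W)
        for pn,(x,y,r,zt) in dict(box=(-30,0,0,47),cup=(30,55,30,64),cap=(30,-55,25,62 if cn=='orange' else 42)).items():
            k=(dd>0)&(abs(L[...,2]-zt)<5)&((np.hypot(L[...,0]-x,L[...,1]-y)<r) if r else (abs(L[...,0]-x)<30)&(abs(L[...,1]-y)<110))
            p=L[k]
            if len(p)>5: print(n,cn,pn,len(p),[np.round(v,1) for v in cv2.minAreaRect(p[:,:2].astype(np.float32))],'z',p[:,2].mean().round(1),np.percentile(p[:,2],[5,95]).round(1))
E
```

```text
side orange box 443 [array([-31. ,  -2.5]), array([ 29.9, 163.3]), np.float64(0.3)] z 48.3 [45.4 50.6]
side orange cup 30 [array([27.2, 56.5]), array([14.3, 16.1]), np.float64(34.1)] z 63.2 [59.3 66.6]
side orange cap 27 [array([ 28.9, -57.8]), array([13.7, 12.8]), np.float64(58.4)] z 61.2 [57.3 64.4]
side blue box 1490 [array([-30.6,   1.3]), array([ 31.1, 161.2]), np.float64(0.6)] z 47.9 [45.  50.2]
side blue cup 128 [array([29.6, 52.7]), array([32. , 29.3]), np.float64(55.4)] z 63.8 [60.2 66.9]
side blue cap 78 [array([ 29.5, -63.9]), array([30.8, 34.1]), np.float64(33.1)] z 41.5 [37.4 44. ]
scene orange box 1327 [array([-27.7,  -0.5]), array([ 32.1, 160.2]), np.float64(0.0)] z 47.2 [43.1 49.2]
scene orange cup 100 [array([31.3, 56. ]), array([16.5, 17.1]), np.float64(80.0)] z 62.8 [59.7 65.2]
scene orange cap 49 [array([ 32.8, -55.4]), array([13.9, 12. ]), np.float64(72.6)] z 61.3 [58.  63.3]
scene blue box 361 [array([-27.8,  -0.2]), array([ 32.2, 162. ]), np.float64(0.4)] z 47.3 [43.  49.5]
scene blue cup 74 [array([32.7, 51.8]), array([33.8, 29.5]), np.float64(42.6)] z 62.6 [59.4 65.3]
scene blue cap 22 [array([ 35.5, -52.4]), array([13.8, 16.7]), np.float64(22.2)] z 41.2 [37.5 43.9]
```

View pics/e1c.png

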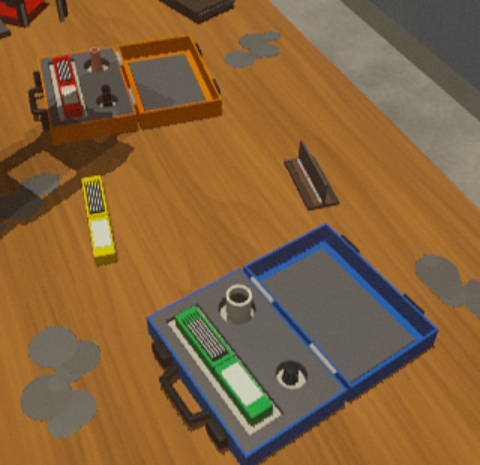

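View pics/e2c.png

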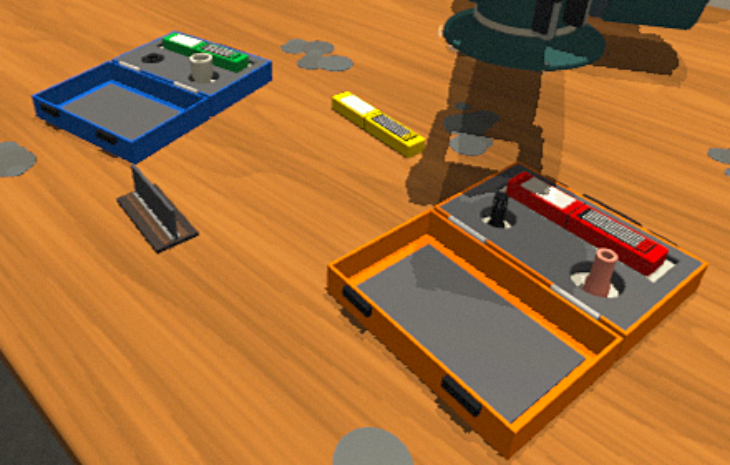

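Both views show every part seated in its own recess at the right height and within tolerance. The yellow box, T-piece and short cap look unmoved, and the gripper is clear of everything. Handing in.

```bash
python3 -c "
from workcell import *
print(finish_job())"
```

```text
the job is handed in; nothing more can be done
None
```

I packed both torch kits and handed the job in at about 29 s; the last camera check showed every part seated in its own recess, though the hand-in returned no verdict.

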